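# Spot-inoculate an agar dish and cover it

### The job

Lift the spot inoculator out of its steel tray, set it squarely over the open agar dish and press its black plunger head right down to the stop, holding it there a moment, so the pins touch the agar; do not press the plunger anywhere else. Then stand the inoculator back upright in its tray and put the loose lid properly on the dish, leaving the dish flat on the bench and the tub, jar, closed dishes and syringe where they are.

Things in the scene. Friction and masses are not known exactly. Their poses are not given: they have to be found in the camera images.
- inoculator: Loose upright metal stamp in the tray, 130 mm tall, about 0.36 kg. Origin: centre of underside, z up; yaw is free. Bottom up: skirt, 66 outer, 58 inner diameter, 0-10 mm; shoulder ring, diameter 72, 10-16 mm; three pillars; guide plate, diameter 68, 62-70 mm; spring housing, diameter 24, 70-97 mm; black plunger head, 112-130 mm, by which it may be lifted and carried.
- plunger (a joint): Press of the inoculator's plunger in m: 0 up (rest), 0.015 at the stop, where the head is down on the spring housing. Spring: about 4 N at first, 8 N at the stop; it returns by itself. At the stop its four pins touch the agar of the dish beneath. Lifting by the head leaves it at 0.
- plunger_top (a point): Centre of the flat top of the plunger head, 130 mm above the inoculator's origin when up. The head is a black cylinder, diameter 38 mm, 18 mm high below this point; under it are 15 mm of free height, then the 24 mm wide spring housing.
- dish: Open clear plastic dish with amber agar, loose on the bench, 30 g. Outer diameter 52, height 15, wall 2 mm; agar 6 mm above the underside. Origin: centre of underside, z up. The inoculator's skirt goes round it with 3 mm play all round and its shoulder rests on the dish's rim: inoculator origin then 5 mm above the dish's.
- lid: Clear plastic lid of the dish, loose on the bench, open side down, 15 g. Outer diameter 62, inner 58, height 12, top 2 mm thick. Origin: centre of its lower edge, 12 mm below the top face, z up. Properly on, its top lies on the dish's rim and its origin is 5 mm above the dish's.
- tray: Shallow stainless tray fixed to the bench, 160 mm (its x) by 130 mm (its y), 15 mm high, walls 3 mm, floor about 3 mm above the bench. Origin: centre of its underside.
- substrate_tub: Bystander: closed translucent tub of substrate, 178 by 138 by 94 mm, origin at the centre of its underside.
- culture_jar: Bystander: amber glass jar with a white cap, 74 mm diameter, 138 mm tall, origin at the centre of its underside.
- closed_dishes: Bystander: stack of three closed dishes, 59 mm diameter, 51 mm high in all, origin at the centre of the underside.
- syringe: Bystander: large syringe lying on the bench, about 175 mm long along its x, 24 mm diameter, origin under the middle of its barrel.

How it is judged:
On the way:
1. the inoculator sits squarely on the open dish and its plunger is pressed to the stop (within 1.5 mm) (value of joint plunger above 0.0135 m and horizontal distance between inoculator and dish below 0.006 m and z of inoculator in the frame of dish between 0.003 and 0.0075 m and angle between each of inoculator, dish's own z axis and vertical below 0.05 rad), for 0.2 s.
At the end, for the whole second after the job is handed in: The inoculator stands upright (within 0.05 rad) on the floor of its tray, plunger up; the dish lies flat on the bench with the lid fully on it (centred within 6 mm, resting on the rim within about 2 mm, not tilted over 0.06 rad); all at rest (x of inoculator in the frame of tray between -0.05 and 0.05 m and y of inoculator in the frame of tray between -0.04 and 0.04 m and height (world z) of inoculator below 0.006 m and angle between each of inoculator, dish's own z axis and vertical below 0.05 rad and value of joint plunger below 0.003 m and height (world z) of dish below 0.003 m and horizontal distance between lid and dish below 0.006 m and z of lid in the frame of dish between 0.003 and 0.0075 m and angle between lid's own z axis and vertical below 0.06 rad and linear speed of each of inoculator, lid, dish below 0.02 m/s); the robot touches nothing.
It fails at once if the plunger is pressed more than 6 mm while the inoculator is not on the dish (value of joint plunger above 0.006 m and (horizontal distance between inoculator and dish above 0.01 m or z of inoculator in the frame of dish above 0.014 m)).
It fails at once if the inoculator is knocked over (tilted more than 0.6 rad) (angle between inoculator's own z axis and vertical above 0.6 rad).
It fails at once if the dish is tipped more than 0.3 rad (angle between dish's own z axis and vertical above 0.3 rad).
It fails at once if a bystander is moved more than 30 mm (distance of any of substrate_tub, culture_jar, closed_dishes, syringe from where it was at the start of the episode above 0.03 m).
It also fails if it takes over 58 s, if anything falls off the work surface, if the arm or the gripper's body presses on something with over 40 N, if the wrist force passes 120 N, or if a joint passes its speed limit or range.

### The arm

A 7-joint arm with a two-finger parallel gripper is mounted at the origin on the work surface. World frame = base frame: x ahead of the robot, y to its left, z up, the work surface at z = 0. Lengths are in m, angles in rad, forces in N, time in s.
With the tool pointing down it reaches from about 0.35 to 0.9 m from the base axis. Payload 7.2 kg.
Tool frame: the origin (TCP) lies between the finger pads; the fingertips stand 8 mm ahead of it and the grasp point (between the pads) lies 11 mm behind it; z points along the fingers, y is the line along which they close (so a half turn about z gives the same grasp; the last joint's range is limited). The gripper opens to 88 mm and grips with 3 to 60 N. Pads are 20 mm wide; open, the fingers measure 115 mm over their backs; the gripper's body (75 mm by 178 mm) begins 61 mm behind the grasp point.
Start: joints at [1.148, 0.411, -0.013, 1.596, 0.006, 1.134, -0.082], TCP at [0.217, -0.586, 0.231] pointing down, gripper open.
Joint ranges: [-2.95, 2.95], [-0.29, 1.99], [-1.47, 1.44], [0.14, 2.54], [-1.03, 4.17], [0.13, 1.85], [-2.86, 2.86]. Speed limits (rad/s): [2.39, 2.39, 3.01, 3.01, 3.14, 3.14, 3.14].

### API

Orientations are given as a unit quaternion [x, y, z, w].
In Python, from cell import r gives the robot as it stands.
- The arm moves only by the shell command python3 nudge.py 'ROWS' [OPENING] [FORCE]. ROWS is a JSON list that holds a single list of rows (three levels of brackets), with 1 to 5 rows, each of 6 numbers: dx, dy, dz in shares of 0.6 m (1.0 is 0.6 m), then a rotation vector rx, ry, rz in a scale on which 1.0 is 2 pi rad; each row shifts and turns the commanded pose from where the row before left it, along the tool's axes as they then stand; what a row does not reach is not made up. A row lasts 1/12 s, in which the tool goes at most 0.0417 m and 0.125 rad, less where a joint would pass 70% of its speed; a pose out of reach is approached as far as the arm can. OPENING is the finger opening in m, set as the command begins (- or left out keeps the last). The fingers move at their own pace and stop on an object; FORCE is the grip in N (left out, the last holds). Time passes only in rows, so rows that do not move let the fingers close. It prints the time, the measured TCP pose, the force, the opening and the grip force at its end. Input that does not fit is refused with a message, and nothing moves.
- r.get_state(): the state, without advancing time (a new reading comes with each control period).
- r.capture(name): name is "side" or "top" or "wrist"; returns (picture, depth): 480x640x3 uint8, red, green, blue; 480x640 float32, m along the optical axis (not along the pixel's ray), 0 where there is no reading.
- r.calibration(name): a dict with "fx", "fy", "cx", "cy" (pixels), "dist_coeffs" ([k1, k2, p1, p2, k3] as OpenCV has them; the pictures are not rectified), "R" (3x3) and "t" (3): a world point X has camera coordinates R X + t. Camera axes: x right, y down, z forward; pixel columns grow to the right and rows downward; lengths in m; the calibration is good to about 2 mm. A picture is of the moment at which its call begins: read the wrist's pose just before it. calibration takes no time and is no camera call; for the wrist camera it gives the pose at the moment of the call.
- r.hand_in(): hands the job in; it is judged then, once.
The state is a dict: "t": time; "joints": joint angles; "joint_velocities": joint speeds; "tau": joint torques, N m; "tool_pos": TCP position; "tcp_rot": TCP orientation; "ft_force": force on the tool from outside, world axes, zero at the start; "ft_torque": the same for the moment, N m; "gripper_width": finger opening in m; "grip_force": force on a finger pad.
Only numpy, scipy, OpenCV 4.12 (cv2) and the standard library are available. Lean on these libraries where they do the work, as an engineer would, in place of code of your own. Each camera call takes 0.05 s, during which the arm holds its last target. There are 200 camera calls.

## Working session

There is one attempt and no reset: what is moved stays moved. The work goes in short steps, Python scripts to look and compute and a shell command to move; the robot and the scene stay as the last step left them, time stands still between calls to the robot, and variables do not carry over. Pictures are saved under pics/ and viewed, at most 10 in all, crops included, and the job is handed in when it is done.

```bash
ls; mkdir -p pics
cat > h.py <<'E'
from cell import r
import numpy as np, cv2
def world(c, px, z=None, d=None):
    K=np.array([[c['fx'],0,c['cx']],[0,c['fy'],c['cy']],[0,0,1.]])
    R=np.array(c['R']);t=np.array(c['t'])
    u=cv2.undistortPoints(np.array(px,float).reshape(-1,1,2),K,np.array(c['dist_coeffs'])).reshape(-1,2)
    ray=np.c_[u,np.ones(len(u))]
    C=-R.T@t
    if d is not None: return (ray*np.reshape(d,(-1,1))-t)@R
    w=ray@R
    return C+w*((z-C[2])/w[:,2])[:,None]
def cloud(c,depth):
    v,u=np.mgrid[0:480,0:640]
    P=world(c,np.c_[u.ravel(),v.ravel()],d=depth.ravel()).reshape(480,640,3)
    P[depth<=0]=np.nan
    return P
E
python3 - <<'E'
from h import *
for n in("top","side"):
    c=r.calibration(n); im,d=r.capture(n)
    cv2.imwrite(f"pics/{n}0.png",im[:,:,::-1]); np.savez(f"{n}0.npz",im=im,d=d)
    print(n,-np.array(c['R']).T@np.array(c['t']),c['fx'],np.array(c['R'])[2])
print(r.get_state())
E
```

```text
cell.py
nudge.py
pics
top [ 0.45035513 -0.01872476  1.37387224] 447.1619059567685 [ 0.10976317  0.01419217 -0.99385644]
side [0.27479158 0.91745536 0.67151438] 517.0930376921473 [ 0.27769964 -0.82408891 -0.49372096]
{'t': 0.1, 'joints': array([ 1.14778857,  0.41181205, -0.01273342,  1.59695817,  0.00559269,
        1.13429322, -0.08220021]), 'joint_velocities': array([ 0.00083063, -0.00190687, -0.00018512, -0.00265854, -0.00082871,
       -0.00122993, -0.00059049]), 'tau': array([ 1.78451690e-03, -5.89100504e+01,  6.43356275e-01, -2.91712332e+01,
       -5.37996960e-02,  1.44739577e-02,  5.61140519e-05]), 'tool_pos': array([ 0.21695565, -0.58566214,  0.22989883]), 'tcp_rot': array([ 9.84301330e-01,  1.76494692e-01, -1.68819941e-04, -6.97521187e-04]), 'ft_force': array([-0.17284819, -0.07441668,  0.88609236]), 'ft_torque': array([ 0.004859  , -0.0246182 , -0.00484544]), 'grip_force': 0.0, 'gripper_width': 0.08785507844414814}
```

View pics/top0.png

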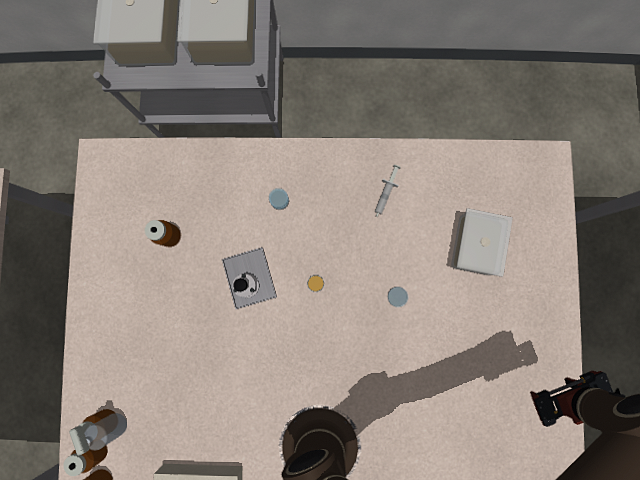

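View pics/side0.png

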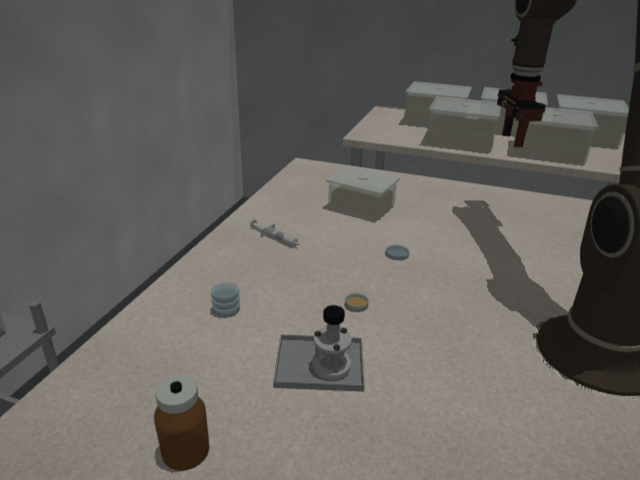

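The top view shows the inoculator head at about (240,285), in a tray centred near (249,278). The open dish is at (316,283), the lid at (398,297), the closed dishes at (279,199), the syringe at (387,190), the tub at (484,242) and the jar at (163,233). The side view agrees, with the head at (334,315), the dish at (357,301) and the lid at (398,252).

Run:
```python
from h import *
c=r.calibration("top");f=np.load("top0.npz");im,d=f['im'].astype(int),f['d']
P=cloud(c,d)
def blob(mask,box):
    m=np.zeros((480,640),np.uint8);u0,v0,u1,v1=box;m[v0:v1,u0:u1]=mask[v0:v1,u0:u1]
    n,l,s,ce=cv2.connectedComponentsWithStats(m); k=1+np.argmax(s[1:,4]); 
    return ce[k],s[k],l==k
R,G,B=im[...,0],im[...,1],im[...,2]
for nm,mask,box,z in (("dish",R-B>60,(300,265,335,300),.01),("lid",(B-R>5),(380,280,415,315),.011),("head",(im.sum(2)<110),(225,270,262,300),.13)):
    ce,s,m=blob(mask,box); print(nm,ce,s,world(c,ce,z=z),"depth med",np.nanmedian(P[m],0))
for nm,(u0,v0,u1,v1) in dict(tub=(450,200,515,280),jar=(143,215,185,250),stack=(265,185,293,213),tray=(218,243,280,312),syr=(370,160,405,220)).items():
    Q=P[v0:v1,u0:u1].reshape(-1,3);Q=Q[Q[:,2]>.012]; print(nm,len(Q),np.nanmin(Q,0),np.nanmax(Q,0))
Q=P[265:300,225:262].reshape(-1,3);Q=Q[Q[:,2]>.115];print("head cloud",len(Q),Q.mean(0),Q.min(0),Q.max(0))
c2=r.calibration("side");f=np.load("side0.npz");im2,d2=f['im'].astype(int),f['d'];P2=cloud(c2,d2)
Q=P2[300:330,320:347].reshape(-1,3);Q=Q[Q[:,2]>.127];print("head side",len(Q),Q.mean(0),Q.min(0),Q.max(0))
print("side tray corners",world(c2,[(279,337),(362,338),(364,387),(275,387)],z=.015))
print("bench z",np.nanmedian(P[330:350,200:300,2]))
```

```text
dish [315.24725275 283.03846154] [308 276  16  15 182] [[0.48476559 0.01818156 0.01      ]] depth med [0.48494767 0.01895068 0.00587117]
lid [397.29903537 296.37942122] [388 287  20  20 311] [[ 0.44650955 -0.23083578  0.011     ]] depth med [ 0.44750206 -0.23011263  0.01215817]
head [240.         284.62857143] [234 278  14  14 140] [[0.47519612 0.22453695 0.13      ]] depth med [0.47425221 0.2242432  0.13271285]
tub 3196 [ 0.50659264 -0.5555156   0.01202104] [ 0.70431744 -0.38948146  0.10195307]
jar 743 [0.59121261 0.43802152 0.01266835] [0.66449211 0.50315559 0.1431405 ]
stack 337 [0.71011709 0.10347948 0.0121598 ] [0.76994802 0.1599478  0.05742915]
tray 672 [0.4066674  0.13617006 0.01200347] [0.58976732 0.30458308 0.14006141]
syr 333 [ 0.69196218 -0.24265697  0.01206102] [ 0.8537258  -0.16312424  0.0311115 ]
head cloud 143 [0.4747992  0.22413278 0.13251049] [0.45756386 0.20685876 0.1191304 ] [0.49119589 0.24392381 0.14006141]
head side 278 [0.47356378 0.22895659 0.13304378] [0.45604921 0.20751221 0.12701356] [0.49314275 0.24523995 0.1366271 ]
side tray corners [[0.59195877 0.19241467 0.015     ]
 [0.43912433 0.13758082 0.015     ]
 [0.40190162 0.26346678 0.015     ]
 [0.54644896 0.31765974 0.015     ]]
bench z 0.0005856912423065988
```

```bash
cat >> h.py <<'E'
from scipy.spatial.transform import Rotation as Ro
def go(x,y,z,yaw=None):
    s=r.get_state();q=Ro.from_quat(s['tcp_rot']);D=np.array([x,y,z])-s['tool_pos']
    t=q.inv().apply(D); yw=np.arctan2(*q.as_matrix()[[1,0],0])
    print("t%.2f"%s['t'],"tool",s['tool_pos'].round(4),"delta tool",t.round(4),"n@.035:",round(np.linalg.norm(t)/.035,1),"yaw",yw.round(3),"tilt",q.as_matrix()[:2,2].round(4), "F",s['ft_force'].round(2),"w",round(s['gripper_width'],4),"grip",round(s['grip_force'],1))
E
python3 - <<'E'
from h import *
c=r.calibration("wrist");s=r.get_state();q=Ro.from_quat(s['tcp_rot'])
print("cam in tool",q.inv().apply(-np.array(c['R']).T@c['t']-s['tool_pos']),"axis",q.inv().apply(np.array(c['R'])[2]),c['fx'])
go(.4465,-.2308,.23);go(.4848,.0182,.23)
E
```

```text
cam in tool [ 7.21072241e-02  5.87858434e-05 -1.53938331e-01] axis [-2.65198193e-01 -6.18719724e-04  9.64193723e-01] 352.2901879569218
t0.10 tool [ 0.217  -0.5857  0.2299] delta tool [ 3.385e-01 -2.530e-01  2.000e-04] n@.035: 12.1 yaw 0.355 tilt [-0.0006  0.0013] F [-0.17 -0.07  0.89] w 0.0879 grip 0.0
t0.10 tool [ 0.217  -0.5857  0.2299] delta tool [ 0.461  -0.4732  0.0005] n@.035: 18.9 yaw 0.355 tilt [-0.0006  0.0013] F [-0.17 -0.07  0.89] w 0.0879 grip 0.0
```

The manual's scale: shifts go in shares of 0.6 m and turns go in shares of 2 pi rad. Converting my numbers, 0.026 m / 0.6 = 0.0433, -0.0194 m / 0.6 = -0.0323.

```bash
python3 nudge.py '[[[0.0433,-0.0323,0,0,0,0],[0.0433,-0.0323,0,0,0,0],[0.0433,-0.0323,0,0,0,0],[0.0433,-0.0323,0,0,0,0],[0.0433,-0.0323,0,0,0,0]]]' 0.088 && python3 nudge.py '[[[0.0433,-0.0323,0,0,0,0],[0.0433,-0.0323,0,0,0,0],[0.0433,-0.0323,0,0,0,0],[0.0433,-0.0323,0,0,0,0],[0.0433,-0.0323,0,0,0,0]]]' && python3 nudge.py '[[[0.0433,-0.0323,0,0,0,0],[0.0433,-0.0323,0,0,0,0],[0.0433,-0.0323,0,0,0,0],[0,0,0,0,0,0],[0,0,0,0,0,0]]]'
cat >> h.py <<'E'
def snap(name):
    c=r.calibration("wrist");im,d=r.capture("wrist")
    cv2.imwrite(f"pics/{name}.png",im[:,:,::-1]);np.savez(name+".npz",im=im,d=d,**{k:np.array(v) for k,v in c.items()})
    return c,im,d
E
python3 - <<'E'
from h import *
go(.4465,-.2308,.23);go(.4848,.0182,.23)
c,im,d=snap("w_lid");P=cloud(c,d);Q=P[(P[...,2]>.008)&(P[...,2]<.03)&(np.hypot(P[...,0]-.4465,P[...,1]+.2308)<.06)]
print(len(Q),Q.min(0),Q.max(0),(Q.min(0)+Q.max(0))/2,cv2.minEnclosingCircle(Q[:,:2].astype(np.float32)))
E
```

```text
t: 0.52
tool_pos: [0.3057, -0.4484, 0.2303]
tcp_rot: [0.984, 0.176, -0.0, -0.0]
ft_force: [0.2, 0.0, 0.2]
gripper_width: 0.0881
grip_force: 0.0
t: 0.93
tool_pos: [0.3939, -0.3123, 0.2305]
tcp_rot: [0.984, 0.176, -0.0, -0.0]
ft_force: [0.9, -0.4, 1.0]
gripper_width: 0.0877
grip_force: 0.0
t: 1.35
tool_pos: [0.4472, -0.2303, 0.2304]
tcp_rot: [0.984, 0.179, -0.0, -0.0]
ft_force: [-0.5, -1.0, 0.4]
gripper_width: 0.0879
grip_force: 0.0
t1.35 tool [ 0.4472 -0.2303  0.2304] delta tool [-0.0008  0.0002  0.0004] n@.035: 0.0 yaw 0.359 tilt [-0.0003  0.0006] F [-0.54 -1.03  0.35] w 0.0879 grip 0.0
t1.35 tool [ 0.4472 -0.2303  0.2304] delta tool [ 0.1225 -0.2195  0.0005] n@.035: 7.2 yaw 0.359 tilt [-0.0003  0.0006] F [-0.54 -1.03  0.35] w 0.0879 grip 0.0
2526 [ 0.41663397 -0.26261048  0.00806958] [ 0.47765976 -0.20154357  0.01447373] [ 0.44714686 -0.23207703  0.01127166] ((0.44736990332603455, -0.23216649889945984), 0.030963435769081116)
```

View pics/w_lid.png

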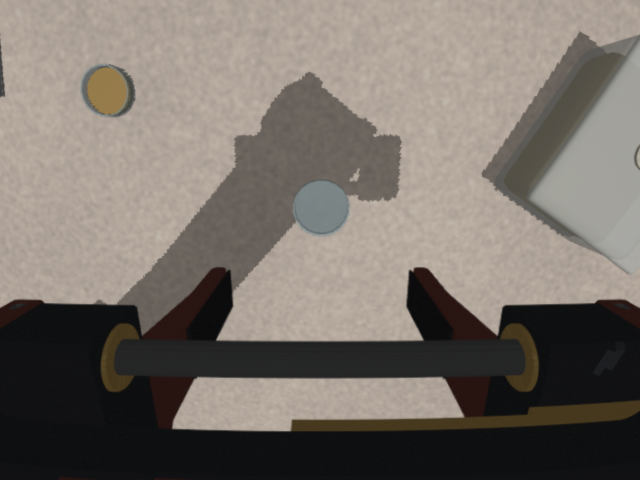

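The wrist view shows the lid at (321,207), whose fitted radius of 31.0 mm matches the known size, and the dish at (108,91). Next I move over the dish.

To row units: -0.031 m / 0.6 = -0.0517, 0.0175 m / 0.6 = 0.0292.

```bash
python3 nudge.py '[[[0.0292,-0.0517,0,0,0,0],[0.0292,-0.0517,0,0,0,0],[0.0292,-0.0517,0,0,0,0],[0.0292,-0.0517,0,0,0,0],[0.0292,-0.0517,0,0,0,0]]]' | tail -5 && python3 nudge.py '[[[0.0292,-0.0517,0,0,0,0],[0.0292,-0.055,0,0,0,0],[0,0,0,0,0,0],[0,0,0,0,0,0]]]'
cat >> h.py <<'E'
def fit(P,x,y,rad,z0,z1):
    m=(P[...,2]>z0)&(P[...,2]<z1)&(np.hypot(P[...,0]-x,P[...,1]-y)<rad);Q=P[m]
    ce,R=cv2.minEnclosingCircle(Q[:,:2].astype(np.float32));print("fit n",len(Q),"c",np.round(ce,4),"R",round(R,4),"mean",Q.mean(0).round(4));return m
E
python3 - <<'E'
from h import *
c,im,d=snap("w_dish");P=cloud(c,d)
fit(P,.485,.018,.045,.008,.03)
i=im.astype(int);m=(i[...,0]-i[...,2]>60)&(np.hypot(P[...,0]-.485,P[...,1]-.018)<.04)
v,u=np.nonzero(m);print("agar",world(c,[(u.mean(),v.mean())],z=.006),np.nanmedian(P[m],0),cv2.minEnclosingCircle(P[m][:,:2].astype(np.float32)))
go(.474,.2245,.25)
E
```

```text
tool_pos: [0.4742, -0.0567, 0.2306]
tcp_rot: [0.985, 0.175, -0.0, 0.0]
ft_force: [-0.2, -0.4, -0.0]
gripper_width: 0.0875
grip_force: 0.0
t: 2.15
tool_pos: [0.4852, 0.0162, 0.2305]
tcp_rot: [0.984, 0.178, -0.0, -0.0]
ft_force: [-0.5, -0.9, 0.9]
gripper_width: 0.088
grip_force: 0.0
fit n 376 c [0.4855 0.0178] R 0.0261 mean [0.4846 0.0174 0.0138]
agar [[nan nan nan]] [nan nan nan] ((0.0, 0.0), 0.0)
t2.20 tool [0.4851 0.0145 0.2304] delta tool [ 0.0624 -0.2008 -0.0198] n@.035: 6.0 yaw 0.354 tilt [-0.0006 -0.0008] F [-0.74 -0.87  0.34] w 0.0878 grip 0.0<stdin>:5: RuntimeWarning: Mean of empty slice.
  ret = ret.dtype.type(ret / rcount)
  return np.nanmean(a, axis, out=out, keepdims=keepdims)
```

To row units: -0.035 m / 0.6 = -0.0583, -0.005 m / 0.6 = -0.0083.

```bash
python3 nudge.py '[[[0,-0.0583,-0.0083,0,0,0],[0,-0.0583,-0.0083,0,0,0],[0,-0.0583,-0.0083,0,0,0],[0,-0.0583,-0.0083,0,0,0],[0,-0.0583,0,0,0,0]]]' | tail -5 && python3 nudge.py '[[[0,-0.0433,0,0,0,0],[0,0,0,0,0,0],[0,0,0,0,0,0]]]'
python3 - <<'E'
from h import *
c,im,d=snap("w_ino");P=cloud(c,d)
fit(P,.4745,.225,.035,.125,.145)
fit(P,.4745,.225,.06,.06,.078)
fit(P,.4745,.225,.06,.012,.024)
m=(P[...,2]>.012)&(P[...,2]<.02)&(np.hypot(P[...,0]-.4745,P[...,1]-.225)>.045)&(np.hypot(P[...,0]-.495,P[...,1]-.228)<.12)
print("tray rect",cv2.minAreaRect(P[m][:,:2].astype(np.float32)))
go(.4745,.2245,.25)
E
```

```text
tool_pos: [0.425, 0.1786, 0.2515]
tcp_rot: [0.985, 0.174, 0.001, 0.0]
ft_force: [0.6, 0.4, 0.5]
gripper_width: 0.0879
grip_force: 0.0
t: 2.87
tool_pos: [0.4158, 0.2031, 0.2506]
tcp_rot: [0.984, 0.176, -0.0, 0.0]
ft_force: [-0.3, -0.3, 0.7]
gripper_width: 0.088
grip_force: 0.0
fit n 1946 c [0.4759 0.2252] R 0.0192 mean [0.4762 0.2254 0.1328]
fit n 2362 c [0.476  0.2252] R 0.0341 mean [0.4783 0.2261 0.0735]
fit n 284 c [0.4591 0.2342] R 0.0571 mean [0.4434 0.2472 0.0146]
tray rect ((0.49952906370162964, 0.2216593623161316), (0.16013537347316742, 0.1308908611536026), 17.153514862060547)
t2.92 tool [0.4162 0.2021 0.2504] delta tool [ 0.0625 -0.0009  0.0004] n@.035: 1.8 yaw 0.352 tilt [-0.0001 -0.0012] F [ 0.48 -0.78 -0.05] w 0.0878 grip 0.0
```

View pics/w_ino.png

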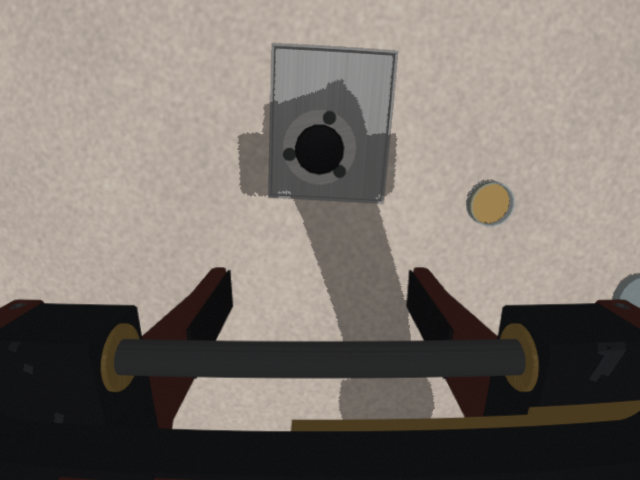

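The wrist view shows the head at (319,149) on its three-pillar stamp, inside the tray (corners 274,45 / 396,52 / 383,202 / 270,196). The fitted head radius of 19.2 mm, plate radius of 34.1 mm and 160x131 mm tray all match the given sizes.

To row units: 0.032 m / 0.6 = 0.0533, 0.03 m / 0.6 = 0.05.

```bash
python3 nudge.py '[[[0.0533,0,0,0,0,0],[0.0533,0,0,0,0,0],[0,0,0.05,0,0,0],[0,0,0.05,0,0,0],[0,0,0,0,0,0]]]' 0.06 && python3 nudge.py '[[[0,0,0,0,0,0]]]'
python3 - <<'E'
from h import *
go(.4758,.2252,.113)
E
```

```text
t: 3.33
tool_pos: [0.4743, 0.2217, 0.1853]
tcp_rot: [0.985, 0.174, -0.004, 0.002]
ft_force: [-0.8, -0.8, -0.9]
gripper_width: 0.0612
grip_force: 0.0
t: 3.42
tool_pos: [0.4754, 0.2236, 0.1895]
tcp_rot: [0.985, 0.175, -0.002, 0.001]
ft_force: [0.4, 0.5, 0.7]
gripper_width: 0.0602
grip_force: 0.0
t3.42 tool [0.4754 0.2236 0.1895] delta tool [ 0.0012 -0.0014  0.0765] n@.035: 2.2 yaw 0.352 tilt [-0.0035 -0.0023] F [0.4  0.54 0.65] w 0.0602 grip 0.0
```

To row units: 0.02 m / 0.6 = 0.0333, 0.017 m / 0.6 = 0.0283.

```bash
python3 nudge.py '[[[0.0017,-0.0017,0.0333,0,0,0],[0,0,0.0333,0,0,0],[0,0,0.0333,0,0,0],[0,0,0.0283,0,0,0],[0,0,0,0,0,0]]]'|tail -5 && python3 nudge.py '[[[0,0,0,0,0,0],[0,0,0,0,0,0],[0,0,0,0,0,0]]]'
python3 - <<'E'
from h import *
go(.4758,.2252,.113)
E
```

```text
tool_pos: [0.4759, 0.2259, 0.1128]
tcp_rot: [0.984, 0.176, -0.001, 0.001]
ft_force: [-0.7, -0.8, 0.1]
gripper_width: 0.06
grip_force: 0.0
t: 4.08
tool_pos: [0.4772, 0.228, 0.1156]
tcp_rot: [0.984, 0.176, 0.001, -0.0]
ft_force: [-0.9, 0.2, 0.3]
gripper_width: 0.0598
grip_force: 0.0
t4.08 tool [0.4772 0.228  0.1156] delta tool [-0.0023  0.0021  0.0025] n@.035: 0.1 yaw 0.354 tilt [0.0028 0.0009] F [-0.93  0.18  0.31] w 0.0598 grip 0.0
```

Run:
```python
from h import *
for i in range(5):
    r.capture("wrist");s=r.get_state();print(s['t'],s['tool_pos'].round(4),np.abs(s['joint_velocities']).max().round(4))
```

```text
4.1333 [0.477  0.228  0.1153] 0.0074
4.1833 [0.4768 0.2279 0.115 ] 0.007
4.2333 [0.4766 0.2279 0.1147] 0.0077
4.2833 [0.4764 0.2278 0.1145] 0.0056
4.3333 [0.4763 0.2278 0.1142] 0.0067
```

```bash
python3 nudge.py '[[[0,0,0,0,0,0],[0,0,0,0,0,0],[0,0,0,0,0,0],[0,0,0,0,0,0],[0,0,0,0,0,0]]]'|tail -5
python3 - <<'E'
from h import *
go(.4758,.2252,.113)
E
```

```text
tool_pos: [0.476, 0.2278, 0.1136]
tcp_rot: [0.984, 0.176, -0.0, 0.0]
ft_force: [-0.0, 0.6, -0.2]
gripper_width: 0.0602
grip_force: 0.0
t4.75 tool [0.476  0.2278 0.1136] delta tool [-0.0011  0.0023  0.0006] n@.035: 0.1 yaw 0.355 tilt [-0.0001 -0.    ] F [-0.04  0.61 -0.18] w 0.0602 grip 0.0
```

Settled. I correct y by about 2.3 mm, then close.

To row units: 0.0023 m / 0.6 = 0.0038, -0.001 m / 0.6 = -0.0017.

```bash
python3 nudge.py '[[[-0.0017,0.0038,0,0,0,0],[0,0,0,0,0,0],[0,0,0,0,0,0]]]' 0.045 |tail -5; python3 nudge.py '[[[0,0,0,0,0,0],[0,0,0,0,0,0],[0,0,0,0,0,0],[0,0,0,0,0,0],[0,0,0,0,0,0]]]' 0.03 40
python3 - <<'E'
from h import *
go(.4758,.2252,.113)
E
```

```text
tool_pos: [0.4759, 0.225, 0.1136]
tcp_rot: [0.984, 0.176, -0.0, 0.0]
ft_force: [-0.2, 0.3, 0.3]
gripper_width: 0.0463
grip_force: 0.0
t: 5.42
tool_pos: [0.4759, 0.2253, 0.1137]
tcp_rot: [0.984, 0.176, 0.0, 0.0]
ft_force: [-0.0, -0.2, -0.2]
gripper_width: 0.0371
grip_force: 40.0
t5.42 tool [0.4759 0.2253 0.1137] delta tool [-0.0001  0.0001  0.0007] n@.035: 0.0 yaw 0.355 tilt [0.0001 0.    ] F [-0.03 -0.21 -0.21] w 0.0371 grip 40.0
```

To row units: -0.018 m / 0.6 = -0.03, -0.016 m / 0.6 = -0.0267.

```bash
python3 nudge.py '[[[0,0,-0.0133,0,0,0],[0,0,-0.0267,0,0,0],[0,0,-0.03,0,0,0],[0,0,-0.0167,0,0,0],[0,0,0,0,0,0]]]'
python3 - <<'E'
from h import *
go(.4855,.0178,.165)
E
```

```text
t: 5.83
tool_pos: [0.4769, 0.2259, 0.1679]
tcp_rot: [0.984, 0.176, 0.002, -0.0]
ft_force: [-0.4, -0.1, -3.2]
gripper_width: 0.0373
grip_force: 40.0
t5.83 tool [0.4769 0.2259 0.1679] delta tool [-0.0642  0.1981  0.0026] n@.035: 6.0 yaw 0.355 tilt [0.0033 0.0013] F [-0.38 -0.13 -3.21] w 0.0373 grip 40.0
```

To row units: 0.02 m / 0.6 = 0.0333, 0.018 m / 0.6 = 0.03.

```bash
python3 nudge.py '[[[-0.01,0.03,0,0,0,0],[-0.0108,0.0333,0,0,0,0],[-0.0108,0.0333,0,0,0,0],[-0.0108,0.0333,0,0,0,0],[-0.0108,0.0333,0,0,0,0]]]' |tail -5; python3 nudge.py '[[[-0.0108,0.0333,0,0,0,0],[-0.0108,0.0333,0,0,0,0],[-0.0108,0.0333,0,0,0,0],[-0.0108,0.0333,0,0,0,0],[-0.0108,0.0333,0,0,0,0]]]'|tail -5;python3 nudge.py '[[[0,0,0,0,0,0],[0,0,0,0,0,0],[0,0,0,0,0,0],[0,0,0,0,0,0],[0,0,0,0,0,0]]]'
python3 - <<'E'
from h import *
c,im,d=snap("w_over");P=cloud(c,d)
s=r.get_state()['tool_pos']
fit(P,*s[:2],.05,.1,.128)
fit(P,.4855,.0178,.05,.008,.02)
c=r.calibration("side");im,d=r.capture("side")
cv2.imwrite("pics/s_over.png",cv2.resize(im[230:370,270:450,::-1],(720,560)))
go(.4855,.0178,.165)
E
```

```text
tool_pos: [0.4793, 0.121, 0.1648]
tcp_rot: [0.984, 0.177, -0.001, 0.0]
ft_force: [0.5, 0.4, -3.0]
gripper_width: 0.0373
grip_force: 40.0
tool_pos: [0.4835, 0.016, 0.1649]
tcp_rot: [0.984, 0.176, -0.001, -0.0]
ft_force: [0.4, -0.2, -2.8]
gripper_width: 0.0373
grip_force: 40.0
t: 7.08
tool_pos: [0.484, 0.0183, 0.1655]
tcp_rot: [0.984, 0.177, -0.0, -0.0]
ft_force: [1.2, 0.2, -2.9]
gripper_width: 0.0371
grip_force: 40.0
fit n 4837 c [0.4857 0.0189] R 0.0336 mean [0.4976 0.0239 0.1246]
fit n 0 c [0. 0.] R 0.0 mean [nan nan nan]
t7.18 tool [0.4841 0.018  0.1656] delta tool [0.0012 0.0006 0.0006] n@.035: 0.0 yaw 0.356 tilt [-0.      0.0002] F [-0.38 -0.02 -2.78] w 0.0373 grip 40.0h.py:28: RuntimeWarning: Mean of empty slice.
  ce,R=cv2.minEnclosingCircle(Q[:,:2].astype(np.float32));print("fit n",len(Q),"c",np.round(ce,4),"R",round(R,4),"mean",Q.mean(0).round(4));return m
  ret = um.true_divide(
```

View pics/s_over.png

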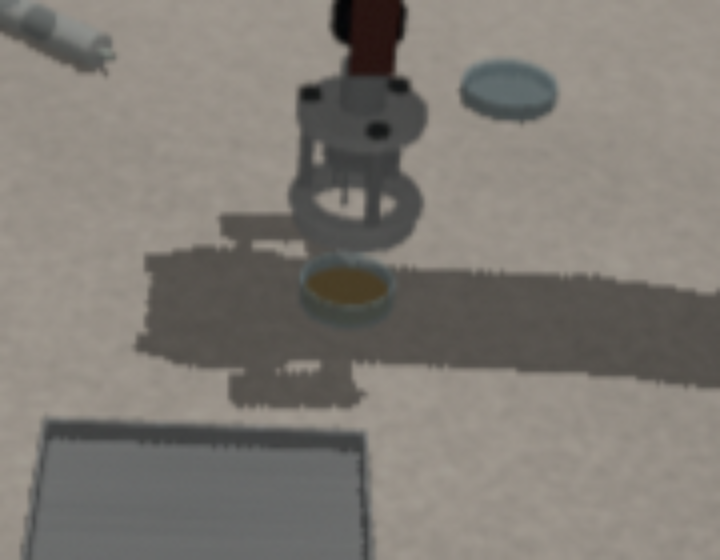

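View pics/w_over.png

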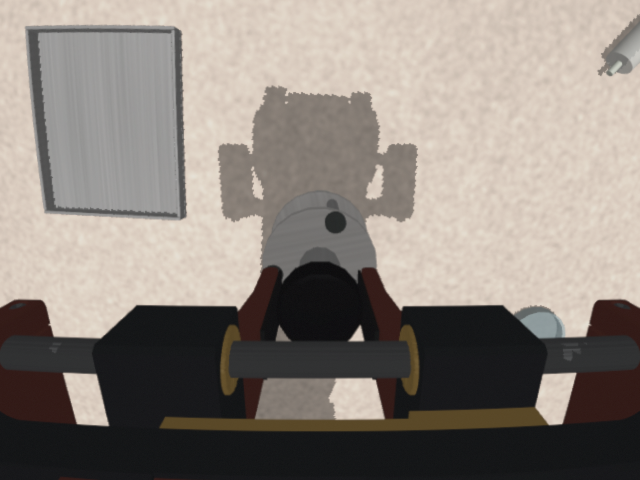

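The side crop shows the inoculator hanging upright at (355,200) above the open dish at (347,290). The wrist view shows the held head at (320,300), with the dish hidden beneath it. I cross-check the horizontal offset with the side camera.

Run:
```python
from h import *
c=r.calibration("side");im,d=r.capture("side");P=cloud(c,d)
def lsq(nm,z0,z1,R,cx=.485,cy=.018,rad=.05):
    from scipy.optimize import least_squares
    m=(P[...,2]>z0)&(P[...,2]<z1)&(np.hypot(P[...,0]-cx,P[...,1]-cy)<rad);Q=P[m][:,:2]
    h=cv2.convexHull(Q.astype(np.float32))[:,0]
    s=least_squares(lambda p:np.hypot(*(h-p).T)-R,[cx,cy],loss='soft_l1',f_scale=.001)
    print(nm,len(Q),len(h),s.x.round(4),"rms",np.sqrt(np.mean(s.fun**2)).round(4),"minmax ctr",((Q.min(0)+Q.max(0))/2).round(4),"zmax",P[m][:,2].max().round(4))
lsq("dish",.004,.02,.026);lsq("plate",.116,.13,.034);lsq("ring",.066,.074,.036);lsq("ring2",.06,.08,.036)
i=im.astype(int);v,u=np.nonzero((i[...,0]>1.7*i[...,2]+10)&(np.abs(np.mgrid[0:480,0:640][0]-301)<14)&(np.abs(np.mgrid[0:480,0:640][1]-357)<16))
e=cv2.fitEllipse(cv2.convexHull(np.c_[u,v].astype(np.int32)));print("agar",len(u),e,world(c,[e[0]],z=.006))
s=r.get_state();print(s['tool_pos'])
```

```text
dish 371 13 [0.4883 0.0171] rms 0.015 minmax ctr [0.4869 0.0279] zmax 0.0183
plate 410 21 [0.4827 0.0188] rms 0.001 minmax ctr [0.4829 0.0199] zmax 0.13
ring 302 22 [0.4825 0.0189] rms 0.002 minmax ctr [0.4825 0.023 ] zmax 0.0739
ring2 412 24 [0.4824 0.0192] rms 0.0021 minmax ctr [0.4825 0.0224] zmax 0.0799Traceback (most recent call last):
  File "<stdin>", line 11, in <module>
cv2.error: OpenCV(4.12.0) /io/opencv/modules/imgproc/src/shapedescr.cpp:361: error: (-201:Incorrect size of input array) There should be at least 5 points to fit the ellipse in function 'fitEllipseNoDirect'
```

Run:
```python
from h import *
c=r.calibration("side");im1,d=r.capture("side")
for im in (np.load("side0.npz")['im'],im1):
    hsv=cv2.cvtColor(im,cv2.COLOR_RGB2HSV);m=(hsv[...,1]>110);k=np.zeros_like(m);k[285:318,338:378]=1;m&=k
    v,u=np.nonzero(m);e=cv2.fitEllipse(cv2.convexHull(np.c_[u,v].astype(np.int32)));print("agar side",len(u),np.round(e[0]+e[1],1),world(c,[e[0]],z=.006).round(4),world(c,[(u.min(),e[0][1]),(u.max(),e[0][1])],z=.006).round(4).tolist())
# same camera, inoculator at start: plate fit
d=np.load("side0.npz")['d'];P=cloud(c,d)
from scipy.optimize import least_squares
m=(P[...,2]>.066)&(P[...,2]<.08)&(np.hypot(P[...,0]-.4745,P[...,1]-.225)<.05);h=cv2.convexHull(P[m][:,:2].astype(np.float32))[:,0]
print("plate start",m.sum(),least_squares(lambda p:np.hypot(*(h-p).T)-.034,[.475,.225],loss='soft_l1',f_scale=.001).x)
f=np.load("w_dish.npz");i=f['im'];hsv=cv2.cvtColor(i,cv2.COLOR_RGB2HSV);P=cloud(f,f['d'])
m=(hsv[...,1]>120)&(np.hypot(P[...,0]-.485,P[...,1]-.018)<.04);v,u=np.nonzero(m)
e=cv2.fitEllipse(cv2.convexHull(np.c_[u,v].astype(np.int32)));print("agar wrist",len(u),e,world(f,[e[0]],z=.006))
f=np.load("w_ino.npz");i=f['im'];hsv=cv2.cvtColor(i,cv2.COLOR_RGB2HSV);P=cloud(f,f['d'])
m=(hsv[...,1]>120)&(np.hypot(P[...,0]-.485,P[...,1]-.018)<.04);v,u=np.nonzero(m)
e=cv2.fitEllipse(cv2.convexHull(np.c_[u,v].astype(np.int32)));print("agar wrist2",len(u),e,world(f,[e[0]],z=.006));fit(P,.485,.018,.045,.008,.03)
```

```text
agar side 115 [356.4 301.2   7.4  18.6] [[0.485  0.0109 0.006 ]] [[0.5044, 0.0183, 0.006], [0.4653, 0.0033, 0.006]]
agar side 102 [356.5 301.2   7.2  17.1] [[0.4848 0.0108 0.006 ]] [[0.5023, 0.0175, 0.006], [0.4674, 0.0041, 0.006]]
plate start 690 [0.4745168  0.22571967]
agar wrist 3383 ((291.2286376953125, 337.11846923828125), (288.6209411621094, 577.10693359375), 83.1703109741211) [[ 0.32194983 -0.00778812  0.006     ]]
agar wrist2 994 ((490.5710144042969, 203.47369384765625), (32.253326416015625, 38.97767639160156), 34.04374694824219) [[0.48513221 0.01608918 0.006     ]]
fit n 455 c [0.4852 0.018 ] R 0.0265 mean [0.4858 0.018  0.0127]
```

To row units: 0.01 m / 0.6 = 0.0167, 0.005 m / 0.6 = 0.0083.

```bash
python3 nudge.py '[[[0.0018,0.0008,0.0167,0,0,0],[0,0,0.0167,0,0,0],[0,0,0.0167,0,0,0],[0,0,0.0083,0,0,0],[0,0,0,0,0,0]]]'|tail -5;  python3 nudge.py '[[[0,0,0,0,0,0],[0,0,0,0,0,0],[0,0,0,0,0,0],[0,0,0,0,0,0],[0,0,0,0,0,0]]]'
python3 - <<'E'
from h import *
go(.4853,.0179,.1217)
E
```

```text
tool_pos: [0.4842, 0.017, 0.1287]
tcp_rot: [0.984, 0.177, -0.002, -0.0]
ft_force: [-0.6, 0.6, -3.6]
gripper_width: 0.0373
grip_force: 40.0
t: 8.12
tool_pos: [0.4856, 0.0171, 0.131]
tcp_rot: [0.984, 0.176, 0.0, 0.0]
ft_force: [-0.0, -0.7, -3.3]
gripper_width: 0.0371
grip_force: 40.0
t8.12 tool [0.4856 0.0171 0.131 ] delta tool [-0.     -0.0009  0.0093] n@.035: 0.3 yaw 0.355 tilt [ 0.0007 -0.0001] F [-0.01 -0.67 -3.28] w 0.0371 grip 40.0
```

To row units: 0.003 m / 0.6 = 0.005, -0.0008 m / 0.6 = -0.0013.

```bash
python3 nudge.py '[[[0,-0.0013,0.005,0,0,0],[0,0,0.005,0,0,0],[0,0,0.005,0,0,0],[0,0,0,0,0,0],[0,0,0,0,0,0]]]'|tail -5;  python3 nudge.py '[[[0,0,0,0,0,0],[0,0,0,0,0,0],[0,0,0,0,0,0]]]'
python3 - <<'E'
from h import *
go(.4853,.0179,.1157)
E
```

```text
tool_pos: [0.4849, 0.0178, 0.1213]
tcp_rot: [0.984, 0.177, -0.0, -0.0]
ft_force: [-0.2, -0.4, -4.1]
gripper_width: 0.0373
grip_force: 40.0
t: 8.78
tool_pos: [0.4852, 0.0179, 0.1217]
tcp_rot: [0.984, 0.176, 0.0, 0.0]
ft_force: [-0.5, -0.2, -2.9]
gripper_width: 0.0372
grip_force: 40.0
t8.78 tool [0.4852 0.0179 0.1217] delta tool [ 0.0001 -0.      0.006 ] n@.035: 0.2 yaw 0.355 tilt [ 0.0002 -0.    ] F [-0.45 -0.16 -2.92] w 0.0372 grip 40.0
```

The load is still free with the skirt 4 mm below the rim, so the skirt is around the dish. I lower it onto the shoulder.

To row units: 0.003 m / 0.6 = 0.005, 0.001 m / 0.6 = 0.0017.

```bash
python3 nudge.py '[[[0,0,0.005,0,0,0],[0,0,0.005,0,0,0],[0,0,0.0017,0,0,0],[0,0,0,0,0,0],[0,0,0,0,0,0]]]'|tail -5;  python3 nudge.py '[[[0,0,0.0017,0,0,0],[0,0,0.0017,0,0,0],[0,0,0,0,0,0]]]'
python3 - <<'E'
from h import *
go(.4853,.0179,.1007)
E
```

```text
tool_pos: [0.4855, 0.0179, 0.115]
tcp_rot: [0.984, 0.176, 0.0, 0.0]
ft_force: [-1.3, 0.2, 2.8]
gripper_width: 0.0371
grip_force: 40.0
t: 9.45
tool_pos: [0.4853, 0.0179, 0.1128]
tcp_rot: [0.984, 0.176, 0.0, 0.0]
ft_force: [-0.9, 1.5, 3.8]
gripper_width: 0.0369
grip_force: 40.0
t9.45 tool [0.4853 0.0179 0.1128] delta tool [-0.     -0.      0.0121] n@.035: 0.3 yaw 0.355 tilt [0.0006 0.    ] F [-0.91  1.46  3.77] w 0.0369 grip 40.0
```

Contact came at the expected height. Now I press to the stop.

To row units: 0.004 m / 0.6 = 0.0067, 0.003 m / 0.6 = 0.005.

```bash
python3 nudge.py '[[[0,0,0.0067,0,0,0],[0,0,0.0067,0,0,0],[0,0,0.005,0,0,0],[0,0,0.0017,0,0,0],[0,0,0,0,0,0]]]';  python3 nudge.py '[[[0,0,0.0017,0,0,0],[0,0,0,0,0,0],[0,0,0,0,0,0],[0,0,0,0,0,0]]]'
```

```text
t: 9.87
tool_pos: [0.4854, 0.0179, 0.1008]
tcp_rot: [0.984, 0.176, 0.0, 0.0]
ft_force: [-1.0, -0.4, 7.5]
gripper_width: 0.0371
grip_force: 40.0
t: 10.2
tool_pos: [0.4856, 0.0179, 0.1005]
tcp_rot: [0.984, 0.176, 0.001, 0.0]
ft_force: [-3.1, 0.3, 12.4]
gripper_width: 0.037
grip_force: 40.0
```

To row units: 0.0005 m / 0.6 = 0.0008.

```bash
python3 nudge.py '[[[0,0,0.0008,0,0,0],[0,0,0,0,0,0],[0,0,0,0,0,0],[0,0,0,0,0,0],[0,0,0,0,0,0]]]'
python3 - <<'E'
from h import *
c=r.calibration("side");im,d=r.capture("side")
cv2.imwrite("pics/s_press.png",cv2.resize(im[230:330,300:420,::-1],(720,600)))
go(.4853,.0179,.1157)
E
```

```text
t: 10.62
tool_pos: [0.4859, 0.018, 0.1004]
tcp_rot: [0.984, 0.176, 0.001, 0.0]
ft_force: [-4.2, -0.2, 17.0]
gripper_width: 0.0375
grip_force: 40.0
t10.67 tool [0.4859 0.018  0.1004] delta tool [-0.0005 -0.0001 -0.0153] n@.035: 0.4 yaw 0.355 tilt [ 0.0018 -0.0003] F [-5.02  0.32 16.8 ] w 0.0373 grip 40.0
```

View pics/s_press.png

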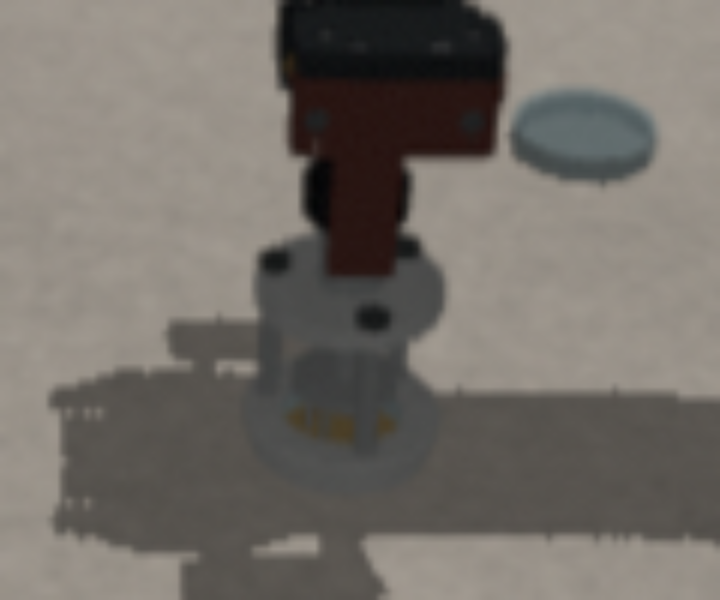

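The crop shows the inoculator sitting level with its ring around the dish at (345,430) and the plunger down. 17 N at 15.1 mm of travel means the stop is reached. Now I lift.

To row units: -0.006 m / 0.6 = -0.01, -0.004 m / 0.6 = -0.0067.

```bash
python3 nudge.py '[[[0,0,-0.0067,0,0,0],[0,0,-0.01,0,0,0],[0,0,-0.01,0,0,0],[0,0,-0.0033,0,0,0],[0,0,0,0,0,0]]]'; python3 nudge.py '[[[0,0,-0.005,0,0,0],[0,0,-0.01,0,0,0],[0,0,-0.0167,0,0,0],[0,0,-0.025,0,0,0],[0,0,-0.025,0,0,0]]]';python3 - <<'E'
from h import *
go(.4853,.0179,.165)
go(.488,.222,.165)
E
```

```text
t: 11.08
tool_pos: [0.4848, 0.0177, 0.117]
tcp_rot: [0.984, 0.176, -0.0, -0.0]
ft_force: [0.4, -0.0, -2.6]
gripper_width: 0.0372
grip_force: 40.0
t: 11.5
tool_pos: [0.4847, 0.0179, 0.1669]
tcp_rot: [0.984, 0.177, -0.0, -0.0]
ft_force: [0.6, -1.0, -3.1]
gripper_width: 0.0374
grip_force: 40.0
t11.50 tool [0.4847 0.0179 0.1669] delta tool [0.0005 0.0002 0.0019] n@.035: 0.1 yaw 0.355 tilt [-0.001   0.0002] F [ 0.57 -0.96 -3.12] w 0.0374 grip 40.0
t11.50 tool [0.4847 0.0179 0.1669] delta tool [ 0.074  -0.1902  0.0019] n@.035: 5.8 yaw 0.355 tilt [-0.001   0.0002] F [ 0.57 -0.96 -3.12] w 0.0374 grip 40.0
```

To row units: -0.019 m / 0.6 = -0.0317, -0.018 m / 0.6 = -0.03.

```bash
python3 nudge.py '[[[0.0117,-0.03,0,0,0,0],[0.0125,-0.0317,0,0,0,0],[0.0125,-0.0317,0,0,0,0],[0.0125,-0.0317,0,0,0,0],[0.0125,-0.0317,0,0,0,0]]]' |tail -5; python3 nudge.py '[[[0.0125,-0.0317,0,0,0,0],[0.0125,-0.0317,0,0,0,0],[0.0125,-0.0317,0,0,0,0],[0.0125,-0.0317,0,0,0,0],[0.0125,-0.0317,0,0,0,0]]]'|tail -5;python3 nudge.py '[[[0,0,0,0,0,0],[0,0,0.0167,0,0,0],[0,0,0.025,0,0,0],[0,0,0.025,0,0,0],[0,0,0,0,0,0]]]';python3 - <<'E'
from h import *
c,im,d=snap("w_x");P=cloud(c,d);fit(P,.4853,.0179,.045,.008,.03)
go(.488,.222,.1137)
E
```

```text
tool_pos: [0.4871, 0.1197, 0.1669]
tcp_rot: [0.984, 0.176, 0.0, 0.0]
ft_force: [-0.6, -0.0, -3.3]
gripper_width: 0.0371
grip_force: 40.0
tool_pos: [0.4892, 0.2219, 0.1668]
tcp_rot: [0.984, 0.176, 0.0, 0.0]
ft_force: [1.0, 0.1, -3.2]
gripper_width: 0.0368
grip_force: 40.0
t: 12.75
tool_pos: [0.4878, 0.2185, 0.1232]
tcp_rot: [0.984, 0.176, -0.002, 0.001]
ft_force: [-1.1, -0.8, -4.2]
gripper_width: 0.0372
grip_force: 40.0
fit n 769 c [0.486  0.0183] R 0.0267 mean [0.4915 0.0162 0.0125]
t12.80 tool [0.4883 0.219  0.1246] delta tool [ 0.0008 -0.0029  0.0109] n@.035: 0.3 yaw 0.354 tilt [-0.0034 -0.0021] F [ 0.43  1.04 -3.15] w 0.0372 grip 40.0
```

Dish still at about the same place. I lower until the wrist unloads.

To row units: 0.004 m / 0.6 = 0.0067.

```bash
python3 nudge.py '[[[0,0,0,0,0,0],[0,0,0.0067,0,0,0],[0,0,0.0067,0,0,0],[0,0,0,0,0,0],[0,0,0,0,0,0]]]'|tail -5;python3 nudge.py '[[[0,0,0,0,0,0],[0,0,0,0,0,0],[0,0,0,0,0,0],[0,0,0,0,0,0]]]'
```

```text
tool_pos: [0.4893, 0.2208, 0.1182]
tcp_rot: [0.984, 0.176, -0.0, 0.0]
ft_force: [-0.6, 0.4, -3.5]
gripper_width: 0.0375
grip_force: 40.0
t: 13.55
tool_pos: [0.4894, 0.221, 0.1183]
tcp_rot: [0.984, 0.176, 0.0, -0.0]
ft_force: [-0.6, -0.2, -3.3]
gripper_width: 0.0372
grip_force: 40.0
```

To row units: 0.003 m / 0.6 = 0.005, 0.0015 m / 0.6 = 0.0025.

```bash
python3 nudge.py '[[[0,0,0.005,0,0,0],[0,0,0.0025,0,0,0],[0,0,0,0,0,0],[0,0,0,0,0,0],[0,0,0,0,0,0]]]'
```

```text
t: 13.97
tool_pos: [0.4893, 0.221, 0.1137]
tcp_rot: [0.984, 0.176, 0.0, -0.0]
ft_force: [0.2, 0.7, -1.5]
gripper_width: 0.0371
grip_force: 40.0
```

```bash
python3 nudge.py '[[[0,0,0.0008,0,0,0],[0,0,0,0,0,0]]]'; python3 nudge.py '[[[0,0,0,0,0,0],[0,0,0,0,0,0],[0,0,0,0,0,0],[0,0,0,0,0,0]]]' 0.06; python3 nudge.py '[[[0,0,-0.0167,0,0,0],[0,0,-0.0333,0,0,0],[0,0,-0.05,0,0,0],[0,0,-0.05,0,0,0],[0,0,-0.05,0,0,0]]]';python3 - <<'E'
from h import *
go(.4473,-.2321,.23)
E
```

```text
t: 14.13
tool_pos: [0.4894, 0.2211, 0.1135]
tcp_rot: [0.984, 0.176, 0.0, -0.0]
ft_force: [-1.4, -0.1, 2.9]
gripper_width: 0.0371
grip_force: 40.0
t: 14.47
tool_pos: [0.4893, 0.2209, 0.1131]
tcp_rot: [0.984, 0.176, -0.0, 0.0]
ft_force: [-0.3, 1.7, 0.3]
gripper_width: 0.0587
grip_force: 0.0
t: 14.88
tool_pos: [0.489, 0.221, 0.2351]
tcp_rot: [0.984, 0.177, -0.0, -0.0]
ft_force: [0.1, -0.3, -0.1]
gripper_width: 0.0597
grip_force: 0.0
t14.88 tool [0.489  0.221  0.2351] delta tool [-0.1967  0.4103  0.005 ] n@.035: 13.0 yaw 0.355 tilt [-0.0002  0.0003] F [ 0.12 -0.31 -0.15] w 0.0597 grip 0.0
```

To row units: 0.0316 m / 0.6 = 0.0527, -0.0151 m / 0.6 = -0.0252.

```bash
python3 nudge.py '[[[-0.0252,0.0527,0,0,0,0],[-0.0252,0.0527,0,0,0,0],[-0.0252,0.0527,0,0,0,0],[-0.0252,0.0527,0,0,0,0],[-0.0252,0.0527,0,0,0,0]]]' 0.088|tail -5;python3 nudge.py '[[[-0.0252,0.0527,0,0,0,0],[-0.0252,0.0527,0,0,0,0],[-0.0252,0.0527,0,0,0,0],[-0.0252,0.0527,0,0,0,0],[-0.0252,0.0527,0,0,0,0]]]'|tail -5;python3 nudge.py '[[[-0.0252,0.0527,0,0,0,0],[-0.0252,0.0527,0,0,0,0],[-0.0252,0.0527,0,0,0,0],[0,0,0,0,0,0],[0,0,0,0,0,0]]]'|tail -5;python3 nudge.py '[[[0,0,0,0,0,0],[0,0,0,0,0,0],[0,0,0,0,0,0],[0,0,0,0,0,0],[0,0,0,0,0,0]]]'|tail -5
python3 - <<'E'
from h import *
c,im,d=snap("w_lid2");P=cloud(c,d);fit(P,.4473,-.2321,.045,.008,.03);fit(P,.4853,.0179,.045,.008,.03)
go(.4473,-.2321,.010)
E
```

```text
tool_pos: [0.473, 0.0452, 0.2341]
tcp_rot: [0.984, 0.177, 0.001, 0.0]
ft_force: [0.0, -0.2, -0.0]
gripper_width: 0.0872
grip_force: 0.0
tool_pos: [0.4571, -0.1294, 0.2341]
tcp_rot: [0.984, 0.177, 0.001, 0.0]
ft_force: [1.1, 0.5, -0.5]
gripper_width: 0.088
grip_force: 0.0
tool_pos: [0.4474, -0.2343, 0.2336]
tcp_rot: [0.985, 0.174, 0.0, 0.0]
ft_force: [-0.0, 1.0, 0.8]
gripper_width: 0.0878
grip_force: 0.0
tool_pos: [0.4482, -0.2317, 0.2333]
tcp_rot: [0.984, 0.177, 0.0, 0.0]
ft_force: [-0.0, -0.5, 0.5]
gripper_width: 0.0877
grip_force: 0.0
fit n 2490 c [ 0.4472 -0.232 ] R 0.031 mean [ 0.4477 -0.2318  0.0119]
fit n 636 c [0.4853 0.0176] R 0.0265 mean [0.4855 0.0177 0.0127]
t16.60 tool [ 0.4482 -0.2319  0.2333] delta tool [-9.000e-04 -1.000e-04  2.233e-01] n@.035: 6.4 yaw 0.356 tilt [ 0.0002 -0.0001] F [ 0.25 -0.13 -0.5 ] w 0.0877 grip 0.0
```

To row units: 0.035 m / 0.6 = 0.0583, 0.03 m / 0.6 = 0.05.

```bash
python3 nudge.py '[[[-0.0017,0,0.05,0,0,0],[0,0,0.0583,0,0,0],[0,0,0.0583,0,0,0],[0,0,0.0583,0,0,0],[0,0,0.05,0,0,0]]]'|tail -5; python3 nudge.py '[[[0,0,0.0333,0,0,0],[0,0,0.0167,0,0,0],[0,0,0,0,0,0],[0,0,0,0,0,0],[0,0,0,0,0,0]]]'|tail -5;python3 nudge.py '[[[0,0,0,0,0,0],[0,0,0,0,0,0],[0,0,0,0,0,0],[0,0,0,0,0,0]]]'|tail -5
python3 - <<'E'
from h import *
go(.4472,-.232,.011)
E
```

```text
tool_pos: [0.4466, -0.2323, 0.0663]
tcp_rot: [0.984, 0.177, -0.0, -0.0]
ft_force: [-0.5, 0.2, -0.3]
gripper_width: 0.0879
grip_force: 0.0
tool_pos: [0.448, -0.2331, 0.0395]
tcp_rot: [0.984, 0.177, 0.001, 0.001]
ft_force: [0.6, 0.8, 0.4]
gripper_width: 0.0878
grip_force: 0.0
tool_pos: [0.4473, -0.233, 0.0388]
tcp_rot: [0.984, 0.176, 0.0, 0.0]
ft_force: [-0.3, 0.6, 0.4]
gripper_width: 0.0881
grip_force: 0.0
t17.77 tool [ 0.4473 -0.233   0.0388] delta tool [ 0.0002 -0.001   0.0278] n@.035: 0.8 yaw 0.355 tilt [ 0.001  -0.0006] F [-0.3   0.61  0.39] w 0.0881 grip 0.0
```

To row units: 0.01 m / 0.6 = 0.0167, 0.005 m / 0.6 = 0.0083.

```bash
python3 nudge.py '[[[0,-0.0017,0.0167,0,0,0],[0,0,0.0167,0,0,0],[0,0,0.0083,0,0,0],[0,0,0.0042,0,0,0],[0,0,0,0,0,0]]]'|tail -5; python3 nudge.py '[[[0,0,0,0,0,0],[0,0,0,0,0,0],[0,0,0,0,0,0],[0,0,0,0,0,0],[0,0,0,0,0,0]]]' 0.068 |tail -5
python3 - <<'E'
from h import *
go(.4472,-.232,.011)
E
```

```text
tool_pos: [0.446, -0.2315, 0.0095]
tcp_rot: [0.984, 0.177, -0.001, -0.001]
ft_force: [0.0, -0.9, -0.8]
gripper_width: 0.0878
grip_force: 0.0
tool_pos: [0.4468, -0.232, 0.0109]
tcp_rot: [0.984, 0.176, 0.0, 0.0]
ft_force: [-0.5, -0.4, -0.3]
gripper_width: 0.0682
grip_force: 0.0
t18.60 tool [ 0.4468 -0.232   0.0109] delta tool [ 0.0004  0.0001 -0.0001] n@.035: 0.0 yaw 0.355 tilt [ 0.0005 -0.0003] F [-0.46 -0.39 -0.31] w 0.0682 grip 0.0
```

Centred. I close gently.

The manual's scale: shifts go in shares of 0.6 m and turns go in shares of 2 pi rad. Converting my numbers, -0.015 m / 0.6 = -0.025, -0.01 m / 0.6 = -0.0167.

```bash
python3 nudge.py '[[[0,0,0,0,0,0],[0,0,0,0,0,0],[0,0,0,0,0,0],[0,0,0,0,0,0]]]' 0.055 10 |tail -5;python3 nudge.py '[[[0,0,-0.0083,0,0,0],[0,0,-0.0167,0,0,0],[0,0,-0.025,0,0,0],[0,0,-0.0167,0,0,0],[0,0,0,0,0,0]]]' |tail -5
python3 - <<'E'
from h import *
c,im,d=snap("w_held");P=cloud(c,d);s=r.get_state()['tool_pos'];m=fit(P,s[0],s[1],.034,.03,.07)
Q=P[m];A=np.c_[Q[:,:2]-Q[:,:2].mean(0),np.ones(len(Q))];print("plane",np.linalg.lstsq(A,Q[:,2],rcond=None)[0])
go(.4853,.0177,.05)
E
```

```text
tool_pos: [0.4468, -0.2319, 0.0108]
tcp_rot: [0.984, 0.176, 0.0, 0.0]
ft_force: [0.1, -0.3, 2.4]
gripper_width: 0.0613
grip_force: 10.0
tool_pos: [0.448, -0.2325, 0.0531]
tcp_rot: [0.984, 0.176, 0.002, 0.001]
ft_force: [0.1, -1.0, 0.2]
gripper_width: 0.0618
grip_force: 10.0
fit n 13001 c [ 0.4495 -0.2317] R 0.0334 mean [ 0.4518 -0.2309  0.0545]
plane [-0.03024258 -0.01156217  0.05445542]
t19.40 tool [ 0.4476 -0.2324  0.0521] delta tool [ 0.1222 -0.2214  0.0019] n@.035: 7.2 yaw 0.355 tilt [ 0.0027 -0.0013] F [ 0.63  0.05 -0.2 ] w 0.0616 grip 10.0
```

View pics/w_held.png

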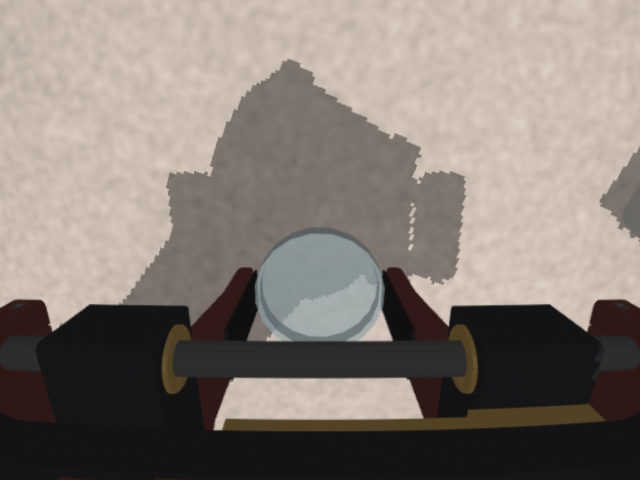

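The wrist view shows the lid held level between the pads at (320,285), with its full width visible. I carry it to the dish.

To row units: -0.0221 m / 0.6 = -0.0368, -0.0204 m / 0.6 = -0.034.

```bash
python3 nudge.py '[[[0.0187,-0.034,0,0,0,0],[0.0203,-0.0368,0,0,0,0],[0.0203,-0.0368,0,0,0,0],[0.0203,-0.0368,0,0,0,0],[0.0203,-0.0368,0,0,0,0]]]' |tail -5;python3 nudge.py '[[[0.0203,-0.0368,0,0,0,0],[0.0203,-0.0368,0,0,0,0],[0.0203,-0.0368,0,0,0,0],[0.0203,-0.0368,0,0,0,0],[0.0203,-0.0368,0,0,0,0]]]' |tail -5;python3 nudge.py '[[[0,0,0,0,0,0],[0,0,0,0,0,0],[0,0,0,0,0,0],[0,0,0,0,0,0],[0,0,0,0,0,0]]]'|tail -5
python3 - <<'E'
from h import *
for _ in range(6): r.capture("side")
c,im,d=snap("w_held2");P=cloud(c,d);s=r.get_state()['tool_pos'];m=fit(P,s[0],s[1],.034,.03,.07)
Q=P[m];A=np.c_[Q[:,:2]-Q[:,:2].mean(0),np.ones(len(Q))];print("plane",np.linalg.lstsq(A,Q[:,2],rcond=None)[0])
go(.4853,.0177,.025)
E
```

```text
tool_pos: [0.4648, -0.108, 0.0502]
tcp_rot: [0.984, 0.176, -0.0, -0.0]
ft_force: [0.5, -0.8, 0.2]
gripper_width: 0.0614
grip_force: 10.0
tool_pos: [0.4836, 0.017, 0.0502]
tcp_rot: [0.984, 0.176, -0.0, -0.0]
ft_force: [0.9, -0.4, -0.7]
gripper_width: 0.0619
grip_force: 10.0
tool_pos: [0.4837, 0.0144, 0.0505]
tcp_rot: [0.984, 0.175, -0.0, 0.0]
ft_force: [0.4, -0.2, -0.7]
gripper_width: 0.0618
grip_force: 10.0
fit n 13138 c [0.4855 0.0161] R 0.0336 mean [0.4876 0.0169 0.0522]
plane [-0.03504617 -0.01256848  0.05218362]
t21.00 tool [0.484  0.0156 0.0507] delta tool [ 0.002  -0.0015  0.0257] n@.035: 0.7 yaw 0.354 tilt [ 0.0001 -0.0001] F [0.52 0.16 0.51] w 0.0618 grip 10.0
```

To row units: 0.008 m / 0.6 = 0.0133, -0.0016 m / 0.6 = -0.0027.

```bash
python3 nudge.py '[[[0.0027,-0.0027,0.0133,0,0,0],[0,0,0.0133,0,0,0],[0,0,0.0067,0,0,0],[0,0,0,0,0,0],[0,0,0,0,0,0]]]' |tail -5;python3 nudge.py '[[[0,0,0,0,0,0],[0,0,0,0,0,0],[0,0,0,0,0,0],[0,0,0,0,0,0],[0,0,0,0,0,0]]]' |tail -5
python3 - <<'E'
from h import *
go(.4849,.0177,.021)
E
```

```text
tool_pos: [0.4844, 0.0179, 0.03]
tcp_rot: [0.984, 0.177, -0.001, -0.0]
ft_force: [-0.6, -0.8, 0.0]
gripper_width: 0.062
grip_force: 10.0
tool_pos: [0.485, 0.0178, 0.0308]
tcp_rot: [0.984, 0.176, 0.0, 0.0]
ft_force: [-0.0, -0.2, -0.5]
gripper_width: 0.0616
grip_force: 10.0
t21.83 tool [0.485  0.0178 0.0308] delta tool [-0.0001  0.0001  0.0098] n@.035: 0.3 yaw 0.355 tilt [ 0.0004 -0.    ] F [-0.01 -0.19 -0.48] w 0.0616 grip 10.0
```

To row units: 0.003 m / 0.6 = 0.005, 0.001 m / 0.6 = 0.0017.

```bash
python3 nudge.py '[[[0,0,0.005,0,0,0],[0,0,0.005,0,0,0],[0,0,0.005,0,0,0],[0,0,0.0017,0,0,0],[0,0,0,0,0,0]]]' |tail -5;python3 nudge.py '[[[0,0,0.0025,0,0,0],[0,0,0.0025,0,0,0],[0,0,0,0,0,0],[0,0,0,0,0,0],[0,0,0,0,0,0]]]' |tail -5
python3 - <<'E'
from h import *
go(.4849,.0177,.016)
E
```

```text
tool_pos: [0.4846, 0.0179, 0.0202]
tcp_rot: [0.984, 0.177, -0.0, -0.0]
ft_force: [-0.3, -0.1, -0.3]
gripper_width: 0.0615
grip_force: 10.0
tool_pos: [0.4849, 0.0179, 0.0177]
tcp_rot: [0.984, 0.177, 0.0, 0.0]
ft_force: [0.7, 0.9, -0.1]
gripper_width: 0.0617
grip_force: 10.0
t22.67 tool [0.4849 0.0179 0.0177] delta tool [-0.0001  0.0002  0.0017] n@.035: 0.0 yaw 0.355 tilt [ 0.0001 -0.    ] F [ 0.74  0.9  -0.12] w 0.0617 grip 10.0
```

No contact force, so the skirt is over the rim. I lower the last bit, release and lift clear.

To row units: 0.001 m / 0.6 = 0.0017, 0.0005 m / 0.6 = 0.0008.

```bash
python3 nudge.py '[[[0,0,0.0017,0,0,0],[0,0,0.0008,0,0,0],[0,0,0,0,0,0],[0,0,0,0,0,0]]]' |tail -5;python3 nudge.py '[[[0,0,0,0,0,0],[0,0,0,0,0,0],[0,0,0,0,0,0],[0,0,0,0,0,0],[0,0,0,0,0,0]]]' 0.085 |tail -5; python3 nudge.py '[[[0,0,-0.0333,0,0,0],[0,0,-0.05,0,0,0],[0,0,-0.0583,0,0,0],[0,0,-0.0583,0,0,0],[0,0,-0.0583,0,0,0]]]'|tail -5;python3 nudge.py '[[[0,0,-0.0583,0,0,0],[-0.05,0,0,0,0,0],[-0.05,0,0,0,0,0],[0,0,0,0,0,0],[0,0,0,0,0,0]]]'|tail -5
python3 - <<'E'
from h import *
for _ in range(8): r.capture("side")
c,im,d=snap("w_end");P=cloud(c,d);m=fit(P,.4853,.0177,.045,.008,.03)
Q=P[m&(P[...,2]>.014)];A=np.c_[Q[:,:2]-Q[:,:2].mean(0),np.ones(len(Q))];print("plane",np.linalg.lstsq(A,Q[:,2],rcond=None)[0],len(Q))
c=r.calibration("side");im,d=r.capture("side");P=cloud(c,d);fit(P,.489,.221,.035,.125,.15);fit(P,.4745,.225,.06,.06,.08)
cv2.imwrite("pics/end.png",cv2.resize(im[250:400,260:460,::-1],(800,600)))
go(.4849,.0177,.2)
E
```

```text
tool_pos: [0.4849, 0.0178, 0.0161]
tcp_rot: [0.984, 0.176, -0.0, 0.0]
ft_force: [-0.6, -0.3, 0.2]
gripper_width: 0.0611
grip_force: 10.0
tool_pos: [0.4849, 0.0179, 0.0162]
tcp_rot: [0.984, 0.176, 0.0, 0.0]
ft_force: [0.1, -0.2, 0.3]
gripper_width: 0.085
grip_force: 0.0
tool_pos: [0.4844, 0.0179, 0.1727]
tcp_rot: [0.984, 0.177, -0.0, -0.0]
ft_force: [1.1, -0.0, 0.2]
gripper_width: 0.0848
grip_force: 0.0
tool_pos: [0.4277, -0.0037, 0.2065]
tcp_rot: [0.984, 0.176, 0.0, 0.0]
ft_force: [0.6, 0.1, 0.4]
gripper_width: 0.085
grip_force: 0.0
fit n 3325 c [0.4848 0.0177] R 0.0312 mean [0.4854 0.018  0.0169]
plane [-0.00119359 -0.00030896  0.01689872] 3325
fit n 289 c [0.4881 0.2218] R 0.0203 mean [0.4868 0.2249 0.1325]
fit n 687 c [0.4879 0.2215] R 0.0352 mean [0.4853 0.2294 0.0739]
t24.75 tool [ 0.4287 -0.0028  0.2059] delta tool [0.0598 0.0003 0.0059] n@.035: 1.7 yaw 0.355 tilt [-0.0006  0.0002] F [-0.61  0.32 -0.73] w 0.0848 grip 0.0
```

View pics/end.png

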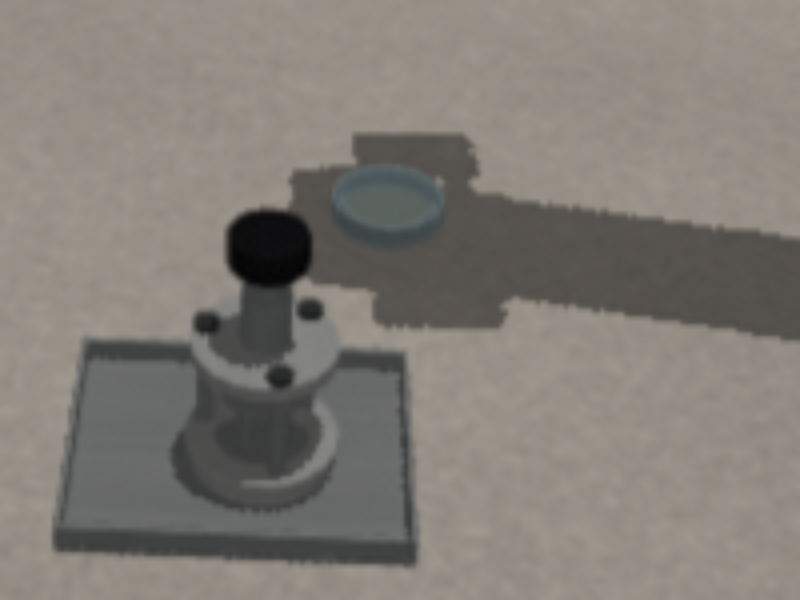

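View pics/w_end.png

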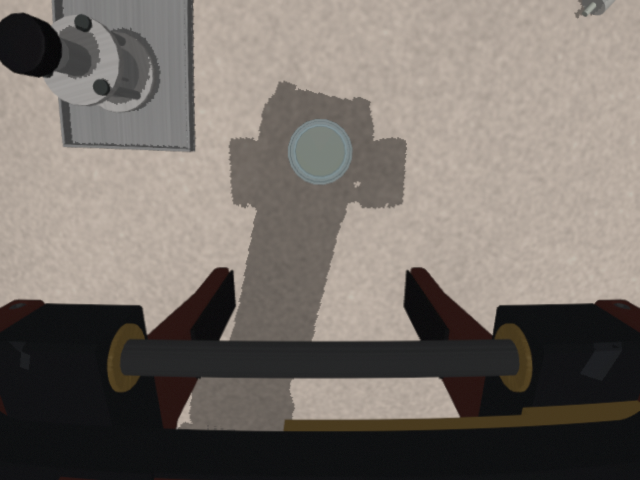

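The crop shows the inoculator upright in the tray at (268,400) with its plunger up. The lid is flat on the dish in both views, at (388,205) in the crop and (320,151) in the wrist view. Its top sits at 16.9 mm with zero measured tilt.

```bash
python3 -c "
from cell import r
print(r.hand_in())"
```

```text
the job is handed in; nothing more can be done
None
```

I handed in the job at about 25 s: the plunger was pressed to the stop on the dish, the inoculator is back upright in its tray, and the lid is flat on the dish. The hand-in call returned no verdict, and I did not re-measure the tub, jar, closed dishes and syringe at the end.

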